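# Turn the mini plate onto its pins and press it home

## Robot

A 6-joint arm with a two-finger parallel gripper is mounted at the origin on the work surface. World frame = base frame: x ahead of the robot, y to its left, z up, the work surface at z = 0. Lengths are in m, angles in rad, forces in N, time in s.
With the tool pointing down it reaches from about 0.3 to 0.875 m from the base axis. Payload 6.4 kg.
Tool frame: the origin (TCP) lies midway between the tips of the shut fingers; the grasp point (between the pads) lies 19 mm behind it; z points along the fingers, y is the line along which they close (so a half turn about z gives the same grasp; the last joint's range is limited). The gripper opens to 85 mm and grips with 20 to 120 N. Pads are 22 mm wide; open, the fingers measure 114 mm over their backs; the gripper's body (76 mm by 85 mm) begins 54 mm behind the grasp point. The pads swing forward as they close: fully open they stand 13 mm farther back than shut.
Start: joints at [1.039, 0.181, 1.607, -0, 1.354, -0.206], TCP at [0.184, 0.545, 0.231] pointing down, gripper open.
Joint ranges: [-2.99, 2.99], [-0.89, 2.07], [0.3, 2.58], [-1.14, 4.28], [0, 2.63], [-3.12, 3.12]. Speed limits (rad/s): [2.57, 2.57, 3.01, 3.14, 3.14, 3.14].

## Interface

Orientations are given as a unit quaternion [w, x, y, z].
In Python, from bench import status, camera, ctrl gives the robot as it stands. The module is installed in compiled form; this text tells all that it offers.
- The arm moves only by the shell command python3 -m handwheel 'ROWS'. ROWS is JSON, a list that holds one entry, the list of rows, each a list of 7 numbers: the opening, from -1 (shut) to 1 (fully open), then the shift along the tool's x, y, z in cm, then the turn, a rotation vector about the tool's x, y, z in degrees. A call has 1 to 10 rows; each row is the pose to reach, as a shift and turn from the pose commanded when the call began, along the tool's axes at that moment; what a row does not reach only later rows make up. A row lasts 1/8 s, in which the tool goes at most 62.5 mm and 10.7 degrees, less where a joint would pass 70% of its speed; a pose out of reach is approached as far as the arm can. A call with a gripper value outside its range is refused whole. The fingers move at their own pace and stop on an object; the grip force is fixed at half the most. Time passes only in rows, so rows that repeat a pose let the fingers close. It gives the time, the measured TCP pose, the force, the opening and the grip force at its end, in the units of the state.
- status.get_obs(): the state, without advancing time (a new reading comes with each control period).
- camera(name): name is "scene" or "top" or "wrist"; returns a dict with "frame" (384x512x3 uint8, blue, green, red), "depth" (384x512 float32, m along the optical axis (not along the pixel's ray), 0 where there is no reading), "fx", "fy", "cx", "cy" (pixels), "dist" ([k1, k2, p1, p2, k3] as OpenCV has them; the pictures are not rectified), "extrinsics" (4x4, takes a point from camera to world coordinates); the wrist camera has in their place "hand_eye" (4x4, takes a point from camera to tool coordinates, whose origin is the TCP and whose axes are the flange's). Camera axes: x right, y down, z forward; pixel columns grow to the right and rows downward; lengths in m; the calibration is good to about 2 mm. A picture is of the moment at which its call begins: read the wrist's pose just before it.
- ctrl.hand_in(): hands the job in; it is judged then, once.
The state is a dict: "time_s": time; "q": joint angles; "dq": joint speeds; "joint_efforts": joint torques, N m; "eef_pos": TCP position; "eef_rot": TCP orientation; "wrist_force": force on the tool from outside, world axes, zero at the start; "torque": the same for the moment, N m; "opening": opening from 0.0 (shut) to 1.0 (fully open); "grasp_force": force on a finger pad.
Only numpy, scipy, OpenCV 4.12 (cv2) and the standard library are available. Lean on these libraries where they do the work, as an engineer would, in place of code of your own. Each camera call takes 0.05 s, during which the arm holds its last target. There are 200 camera calls.

## Task

The keyed steel mini plate is sitting high on its storage dock because its two rim notches are out of line with the dock's two pins. With a fingertip against one of its finger studs, turn the plate in place until the notches meet the pins, then press it down fully home and let go. Do not lift or tip the plate, and leave the kettlebell, the plain spare plate, the dish and the wooden ball where they are.

Things in the scene. Friction and masses are not known exactly. Their poses are not given: they have to be found in the camera images.
- plate: Keyed steel mini plate, loose, 0.6 to 0.9 kg: flat disc 124 mm across, 8 mm thick. Origin: centre of the disc's underside; z up. Notches at +x and -x, finger studs at +y and -y. A 25 mm stub under it stands 6 mm deep in the dock's socket, so it turns about the dock's axis with 1.5 mm side play. A half turn makes no difference; the nearest line-up is 0.6 to 1.6 rad away, either way round.
- notch (a point): Underside of the plate's rim in the middle of the notch at plate +x (62 mm from the centre); its twin is opposite at -x. Each notch is open outwards, cut through, 9 mm deep, about 18 mm wide (16 at its inner end, 20 at the rim).
- stud (a point): Top of the plate's finger stud at plate +y; its twin is opposite at -y. Upright round steel studs, 14 mm across, 26 mm high above the disc's upper face, 44 mm from the plate's centre (point 34 mm above the plate's origin). Pushed sideways they turn the plate with a few newtons.
- boss_top (a point): Centre of the flat top of the plate's solid central boss, 28 mm across, 18 mm high above the disc, 26 mm above the plate's origin: press here. Over the pins, about 5 to 9 N beyond the plate's weight drives it down 8 mm against friction to a hard stop; it stays down when let go. Unless the notches are over the pins it cannot go down.
- dock: Storage dock of black plastic, fixed on the shelf top. Origin: centre of its underside; z up. Base disc 116 mm across, 8 mm thick, with two ears 36 mm wide along its x axis reaching 90 mm from the centre. A grey friction collar 92 mm across carries the plate: plate origin at first 32 to 33 mm above the dock's origin, and it stays up over the pins until pressed.
- pin_top (a point): Top of the dock's upright steel pin at dock +x, 62 mm from the centre, 32 mm above the shelf top; its twin is opposite at -x. 12 mm across, tip tapered to 6 mm over the top 4 mm. Half of each pin shows beyond the plate's rim. The pins enter the notches within about 0.07 rad of exact line-up.
- socket_rim (a point): Centre of the mouth of the dock's socket (28 mm bore), on the dock's axis, 24 mm above the dock's origin. The plate is fully home when its underside lies on this rim (plate origin at this point).
- kettlebell: Bystander: orange 2 kg kettlebell, 116 mm across, 161 mm high to the top of its handle. Origin: centre of its underside on the shelf top.
- spare: Bystander: plain steel ring-shaped mini plate lying flat, 100 mm across, 12 mm thick, 28 mm hole. Origin: centre of its underside.
- dish: Bystander: white ceramic bowl, 130 mm across, 40 mm high, holding the ball. Origin: centre of its underside.
- ball_center (a point): Bystander: centre of a wooden massage ball, 60 mm across, lying in the dish.

How it is judged:
By the outcome, as a careful person would: the job done as asked, in the order asked, and still so for the second after the job is handed in, with the robot touching nothing.
It also fails if it takes over 38 s, if anything falls off the work surface, if the arm or the gripper's body presses on something with over 40 N, if the wrist force passes 120 N, or if a joint passes its speed limit or range.

## Working session

There is one attempt and no reset: what is moved stays moved. The work goes in short steps, Python scripts to look and compute and a shell command to move; the robot and the scene stay as the last step left them, time stands still between calls to the robot, and variables do not carry over. Pictures are saved under pics/ and viewed, at most 10 in all, crops included, and the job is handed in when it is done.

```bash
mkdir -p pics; cat > h.py <<'E'
import numpy as np,cv2
from bench import status,camera,ctrl
def snap(n):
    o=status.get_obs(); c=camera(n)
    if n=="wrist":
        w,x,y,z=o["eef_rot"]; from scipy.spatial.transform import Rotation as R
        T=np.eye(4);T[:3,:3]=R.from_quat([x,y,z,w]).as_matrix();T[:3,3]=o["eef_pos"]
        c["E"]=T@c["hand_eye"]
    else: c["E"]=np.array(c["extrinsics"])
    c["K"]=np.array([[c["fx"],0,c["cx"]],[0,c["fy"],c["cy"]],[0,0,1.]])
    return c
def onplane(c,px,z):
    p=cv2.undistortPoints(np.array(px,float).reshape(-1,1,2),c["K"],np.array(c["dist"],float)).reshape(-1,2)
    d=np.c_[p,np.ones(len(p))]@c["E"][:3,:3].T; o=c["E"][:3,3]
    return o+d*((z-o[2])/d[:,2])[:,None]
def proj(c,P):
    M=np.linalg.inv(c["E"])
    return cv2.projectPoints(np.array(P,float).reshape(-1,3),cv2.Rodrigues(M[:3,:3])[0],M[:3,3],c["K"],np.array(c["dist"],float))[0].reshape(-1,2)
def cloud(c):
    v,u=np.mgrid[0:384,0:512]; d=c["depth"]
    p=cv2.undistortPoints(np.stack([u,v],-1).reshape(-1,1,2).astype(float),c["K"],np.array(c["dist"],float)).reshape(384,512,2)
    X=np.dstack([p*d[...,None],d]); return X@c["E"][:3,:3].T+c["E"][:3,3]
E
python3 - <<'E'
from h import *
o=status.get_obs();print(o)
a=[]
for n in ["scene","top","wrist"]:
    c=snap(n); cv2.imwrite(f"pics/{n}0.png",c["frame"]); a.append(c["frame"]);print(n,c["E"].round(3).tolist(),c["fx"])
cv2.imwrite("pics/all0.png",cv2.resize(np.vstack([np.hstack(a[:2]),np.hstack([a[2],a[2]*0])]),(800,600)))
E
```

```text
{'time_s': 0.0, 'q': array([ 1.03871858e+00,  1.81550280e-01,  1.60799394e+00, -6.35677924e-06,
        1.35382668e+00, -2.06287772e-01]), 'dq': array([ 0.00068902,  0.00073631, -0.00074588, -0.00123829,  0.00043401,
        0.00201867]), 'joint_efforts': array([-5.78133531e-04, -4.44878983e+01, -3.51330972e+01, -5.62172172e-04,
        9.70745663e-03,  2.16363759e-05]), 'eef_pos': array([0.18372396, 0.54427252, 0.23038577]), 'eef_rot': array([-3.17948929e-04,  1.62174804e-01,  9.86761644e-01, -8.30336154e-04]), 'wrist_force': array([0.21480473, 0.21712127, 0.85730921]), 'torque': array([0.0400445 , 0.00534668, 0.01013947]), 'grasp_force': 0.0, 'opening': 0.9959933576606655}
scene [[0.024, 0.537, -0.843, 1.603], [1.0, -0.002, 0.027, -0.045], [0.013, -0.844, -0.537, 0.719], [0.0, 0.0, 0.0, 1.0]] 436.6815050064842
top [[0.027, -0.995, 0.096, 0.467], [-1.0, -0.026, 0.007, -0.018], [-0.004, -0.096, -0.995, 1.301], [0.0, 0.0, 0.0, 1.0]] 493.3192726174869
wrist [[0.321, 0.905, 0.28, 0.112], [0.947, -0.306, -0.095, 0.568], [-0.0, 0.296, -0.955, 0.374], [0.0, 0.0, 0.0, 1.0]] 327.1028142266788
```

View pics/all0.png

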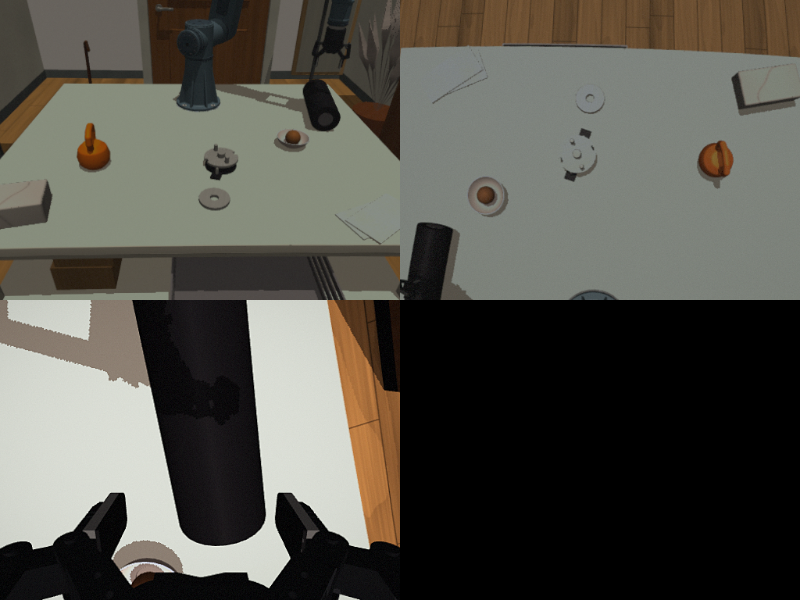

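View pics/top0.png

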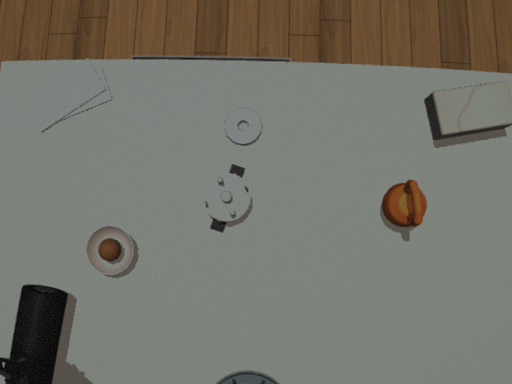

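The plate is at top-view (228,198), with studs near (220,180) and (233,214) and the dark ears at (237,170) and (218,226). Next I'll compute a move to a close look.

```bash
python3 - <<'E'
from h import *
c=snap("top")
print("boss",onplane(c,[(226,197)],.058),"studs",onplane(c,[(220,180),(233,214)],.066),"ears",onplane(c,[(237,170),(218,226)],.008))
P=cloud(c); print("table z",np.median(P[280:300,150:250,2]), "boss z",P[195:200,224:229,2].max(),P[210:217,229:236,2].max())
w=snap("wrist");print(np.array(w["hand_eye"]).round(3).tolist())
o=status.get_obs(); 
from scipy.spatial.transform import Rotation as R
r=R.from_quat(np.roll(o["eef_rot"],-1)).as_matrix();print(r.round(3).tolist())
b=onplane(c,[(226,197)],.058)[0]
# want camera axis to hit boss: keep orientation; TCP z 0.23
w0=w["E"];ax=w0[:3,2];cam=b-ax*((.058-w0[2,3])/-abs(ax[2]))*-1*-1
t=(w0[2,3]-.058)/-ax[2]; cam=b-ax*t; print("shift tool cm",(r.T@(cam-w0[:3,3])*100).round(1))
E
```

```text
boss [[0.56366222 0.06841688 0.058     ]] studs [[0.60563151 0.08442155 0.066     ]
 [0.52080393 0.04894004 0.066     ]] ears [[0.63988618 0.04512638 0.008     ]
 [0.49077519 0.09047508 0.008     ]]
table z -1.378580642996674e-05 boss z 0.06389316333736761 0.06926844043169078
[[-0.001, -0.955, -0.296, 0.076], [1.0, -0.001, 0.001, -0.001], [-0.001, -0.296, 0.955, -0.144], [0.0, 0.0, 0.0, 1.0]]
[[-0.947, 0.32, -0.0], [0.32, 0.947, -0.001], [0.0, -0.001, -1.0]]
shift tool cm [-49.  -32.9   0. ]
```

```bash
python3 -m handwheel '[[[-1,-5,-3,-4,0,0,0],[-1,-49,-33,-2,0,0,0],[-1,-49,-33,-2,0,0,0],[-1,-49,-33,0,0,0,0],[-1,-49,-33,0,0,0,0],[-1,-49,-33,0,0,0,0],[-1,-49,-33,0,0,0,0],[-1,-49,-33,0,0,0,0],[-1,-49,-33,0,0,0,0],[-1,-49,-33,0,0,0,0]]]' ; python3 -m handwheel '[[[-1,0,0,0,0,0,0]]]'
python3 - <<'E'
from h import *
o=status.get_obs();print(o["eef_pos"],o["eef_rot"],o["time_s"])
c=snap("wrist");cv2.imwrite("pics/w1.png",c["frame"])
np.save("w1E.npy",c["E"])
E
```

```text
time_s: 1.5
eef_pos: [0.5439, 0.0727, 0.231]
eef_rot: [0.0, 0.163, 0.987, -0.0]
wrist_force: [0.7, 0.8, 1.2]
opening: 0.0
grasp_force: 0.0
time_s: 1.62
eef_pos: [0.5437, 0.0727, 0.2306]
eef_rot: [-0.0, 0.164, 0.986, -0.0]
wrist_force: [-0.8, 0.4, -0.5]
opening: -0.0
grasp_force: 0.0
[0.54371059 0.07270321 0.23064555] [-3.18834781e-04  1.64213578e-01  9.86424730e-01 -2.27538831e-04] 1.625
```

View pics/w1.png

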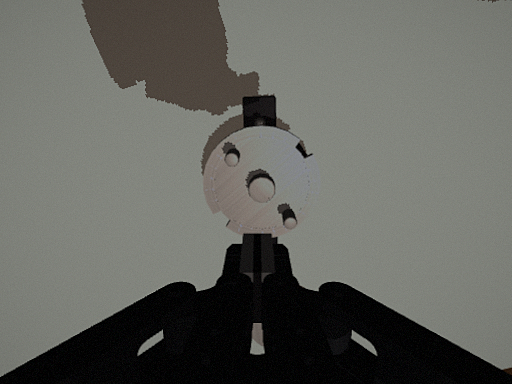

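In the close view the boss top is at (262,189) and the stud tops are at (232,159) and (290,223). One notch is near (304,149), and the far ear and pin are at (260,110) and (260,122).

```bash
python3 - <<'E'
from h import *
c=snap("wrist")
b=onplane(c,[(262,189)],.0585)[0]; s=onplane(c,[(232,159),(290,223)],.0665); n=onplane(c,[(304,149),(229,222)],.0405)
ear=onplane(c,[(259.5,97)],.008)[0]
print(b,s,s.mean(0),n)
pin=onplane(c,[(260,122)],.032)[0];print("pin",pin,"ear",ear)
ctr=s.mean(0)[:2]
a=lambda v:np.degrees(np.arctan2(v[1],v[0]))
print("stud ang",a((s[0]-s[1])[:2]),"pin",a(pin[:2]-ctr),"ear",a(ear[:2]-ctr),np.linalg.norm(s[0]-s[1]),np.linalg.norm(pin[:2]-ctr))
print("notch",a((n[0]-ctr.tolist().__add__([.04]))[:2]))
big=cv2.resize(c["frame"][80:250,180:340],None,fx=3.5,fy=3.5,interpolation=cv2.INTER_CUBIC)
cv2.imwrite("pics/w1c.png",cv2.convertScaleAbs(big,alpha=1.3))
E
```

```text
[0.56577747 0.07159715 0.0585    ] [[0.52549163 0.0546539  0.0665    ]
 [0.60700488 0.08769519 0.0665    ]] [0.56624826 0.07117454 0.0665    ] [[0.54427529 0.12479663 0.0405    ]
 [0.59557325 0.02345068 0.0405    ]]
pin [0.50450053 0.09048531 0.032     ] ear [0.48158209 0.09793369 0.008     ]
stud ang -157.93489249213096 pin 162.63363225306367 ear 162.460613710142 0.08795531110823694 0.06469689158367677
notch 112.28257042372759
```

View pics/w1c.png

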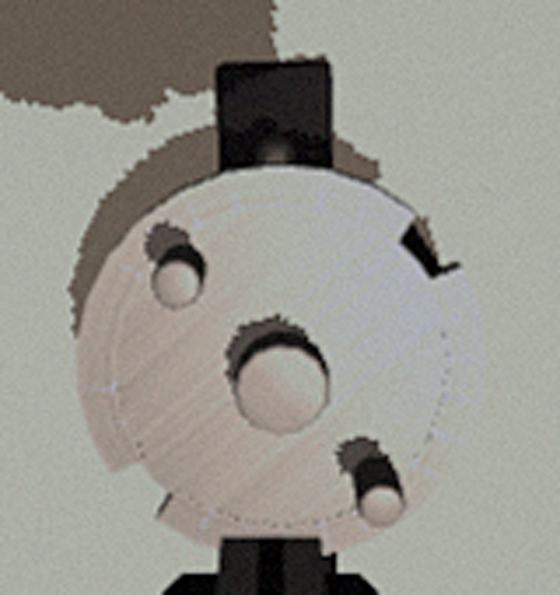

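Stud B is at 22° and the pins at 162.5°/-17.5°, so the plate needs about +50° (CCW). I'll hover behind stud B with the tool turned so that its x faces the push direction.

```bash
python3 -m handwheel '[[[-1,-7.2,1.5,2,0,0,10],[-1,-7.2,1.5,6,0,0,20],[-1,-7.2,1.5,9,0,0,30],[-1,-7.2,1.5,13,0,0,40],[-1,-7.2,1.5,13,0,0,49],[-1,-7.2,1.5,13,0,0,49],[-1,-7.2,1.5,13,0,0,49]]]'
python3 - <<'E'
from h import *
o=status.get_obs();print(o["q"])
c=snap("wrist");cv2.imwrite("pics/w2.png",c["frame"])
E
```

```text
time_s: 2.6
eef_pos: [0.616, 0.0674, 0.1023]
eef_rot: [0.001, 0.555, 0.832, 0.0]
wrist_force: [-0.2, 0.0, 0.3]
opening: -0.002
grasp_force: 0.0
[-8.23462859e-02  4.14637836e-01  1.58864394e+00  7.21796149e-05
  1.13671283e+00 -4.76460694e-01]
```

View pics/w2.png

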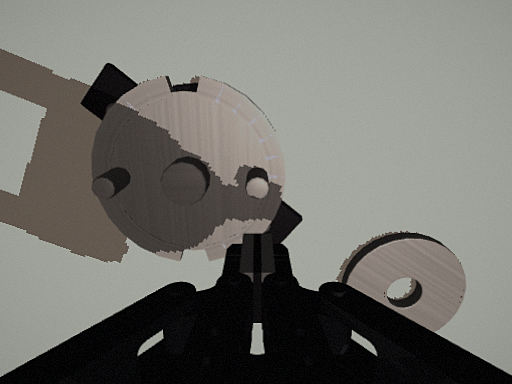

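The view shows stud B's top at (257,187), straight ahead of the shut fingertip at (258,235). The spare plate is well clear, so I can descend.

```bash
python3 -m handwheel '[[[-1,-0.4,0,1,0,0,0],[-1,-0.4,0,3,0,0,0],[-1,-0.4,0,4.5,0,0,0],[-1,-0.4,0,5.5,0,0,0],[-1,-0.4,0,5.5,0,0,0]]]'
python3 - <<'E'
from h import *
from scipy.spatial.transform import Rotation as R
o=status.get_obs();r=R.from_quat(np.roll(o["eef_rot"],-1)).as_matrix()
for P in [(.607,.0877,.0665),(.5662,.0713,.0585)]: print("tool",r.T@(np.array(P)-o["eef_pos"])*1000)
c=snap("wrist");P=cloud(c)
cv2.imwrite("pics/w3.png",c["frame"])
E
```

```text
time_s: 3.28
eef_pos: [0.6162, 0.0628, 0.0447]
eef_rot: [-0.001, 0.557, 0.831, -0.001]
wrist_force: [-0.0, -0.6, 0.1]
opening: 0.001
grasp_force: 0.0
tool [ 26.52662433   0.91139203 -21.7420175 ]
tool [ 26.85387999 -43.04163353 -13.64112572]
```

```bash
python3 -m handwheel '[[[-1,0.85,0,-0.1,0,0,0],[-1,1.23,0.14,-0.1,0,0,-5],[-1,1.63,0.25,-0.1,0,0,-10],[-1,2.03,0.33,-0.1,0,0,-15],[-1,2.43,0.37,-0.1,0,0,-20],[-1,2.84,0.37,-0.1,0,0,-25],[-1,3.25,0.34,-0.1,0,0,-30],[-1,3.65,0.27,-0.1,0,0,-35],[-1,4.04,0.17,-0.1,0,0,-40],[-1,4.04,0.17,-0.1,0,0,-40]]]'
python3 - <<'E'
from h import *
c=snap("wrist");t=snap("top")
cv2.imwrite("pics/w4.png",np.vstack([c["frame"][:,60:460],cv2.resize(t["frame"][150:250,175:280],(400,380),interpolation=cv2.INTER_CUBIC)])[:,:]if 0 else np.hstack([c["frame"][:,60:460],cv2.resize(t["frame"][150:246,178:278],(400,384),interpolation=cv2.INTER_CUBIC)]))
E
```

```text
time_s: 4.58
eef_pos: [0.6039, 0.1011, 0.0482]
eef_rot: [0.001, 0.239, 0.971, 0.0]
wrist_force: [0.2, -0.5, 0.3]
opening: 0.001
grasp_force: 0.5
```

View pics/w4.png

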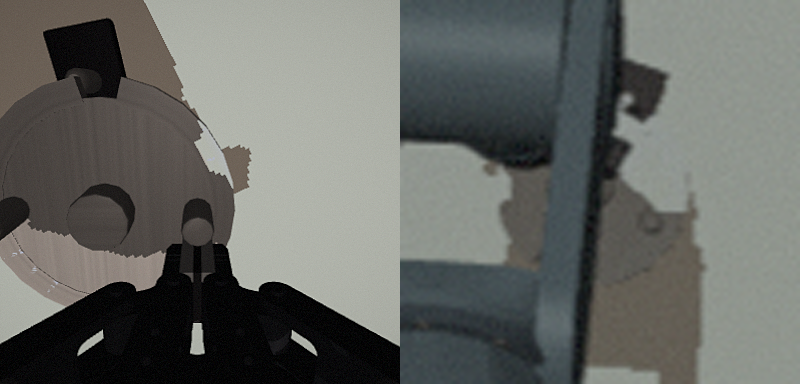

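The wrist view shows the plate turned, with the notch opening at about x 76–122 (crop) and the pin at about (85,80), slightly to the left. Stud B is at (257,230) full frame and the boss at (158,222).

```bash
python3 - <<'E'
from h import *
c=snap("wrist")
b=onplane(c,[(158,221)],.0585)[0];s=onplane(c,[(257,230)],.0665)[0]
pin=onplane(c,[(145,78)],.032)[0]
a=lambda v:np.degrees(np.arctan2(v[1],v[0]))
C=np.array([.5662,.0713])
print(b,s,pin,a(s[:2]-b[:2]),a(s[:2]-C),"pin",a(pin[:2]-C), np.linalg.norm(s[:2]-C),np.linalg.norm(pin[:2]-C))
e=onplane(c,[(104,31),(172,18)],.008).mean(0);print("ear",e,a(e[:2]-C),a(e[:2]-b[:2]))
n=onplane(c,[(136,77),(182,77)],.0405);print("notch",[a(q[:2]-C) for q in n])
big=cv2.resize(c["frame"][10:140,90:220],None,fx=4,fy=4,interpolation=cv2.INTER_CUBIC);cv2.imwrite("pics/w4c.png",cv2.convertScaleAbs(big,alpha=1.8))
E
```

```text
[0.56595519 0.07136987 0.0585    ] [0.58686455 0.10946873 0.0665    ] [0.50910753 0.09222471 0.032     ] 61.24120681403851 61.56888920682933 pin 159.8718283616524 0.04340363019956046 0.060806194389163126
ear [0.48213327 0.09677816 0.008     ] 163.13948105394132 163.13677132951827
notch [np.float64(160.89722596496478), np.float64(142.14798213375175)]
```

View pics/w4c.png

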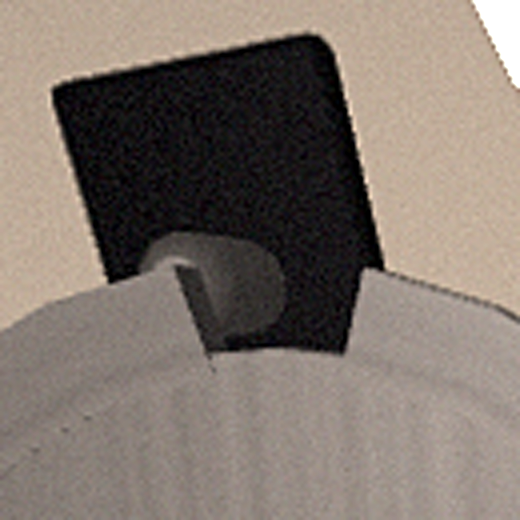

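The pin is 11.4° ahead of the notch (stud at 61.4°, target 72.8°), so I'll finish the turn.

```bash
python3 -m handwheel '[[[-1,0.23,0.1,0,0,0,-2.9],[-1,0.45,0.18,0,0,0,-5.7],[-1,0.68,0.25,0,0,0,-8.5],[-1,0.91,0.31,0,0,0,-11.4],[-1,0.91,0.31,0,0,0,-11.4],[-1,0.91,0.31,0,0,0,-11.4]]]'
python3 - <<'E'
from h import *
c=snap("wrist")
big=cv2.resize(c["frame"][10:270,60:300],None,fx=2.3,fy=2.3,interpolation=cv2.INTER_CUBIC);cv2.imwrite("pics/w5.png",cv2.convertScaleAbs(big,alpha=1.6))
C=np.array([.5662,.0713])
for ang in (71,72.8): print(proj(c,[[*(C+.044*np.array([np.cos(np.radians(ang)),np.sin(np.radians(ang))])),.0665]]))
E
```

```text
time_s: 5.48
eef_pos: [0.5976, 0.1075, 0.0479]
eef_rot: [0.001, 0.142, 0.99, 0.0]
wrist_force: [2.3, -2.6, 1.9]
opening: 0.003
grasp_force: 1.6
[[258.96063941 232.72377271]]
[[259.06510687 229.69120292]]
```

View pics/w5.png

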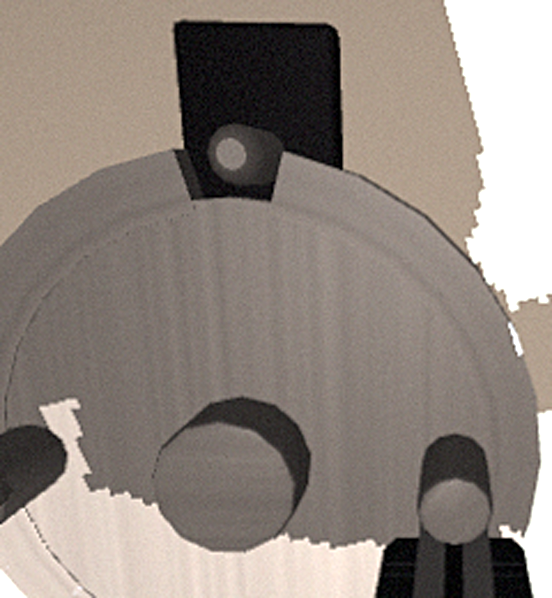

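The pin (crop (231,154)) is now nearly centred in the notch (rim edges at 177 and 285). I'll check the angles with rays.

```bash
python3 - <<'E'
from h import *
c=snap("wrist"); f=lambda l:[(60+x/2.3,10+y/2.3) for x,y in l]
a=lambda v:np.degrees(np.arctan2(v[1],v[0])).round(1)
b=onplane(c,f([(225,487)]),.0585)[0][:2];s=onplane(c,f([(455,512)]),.0665)[0][:2]
pin=onplane(c,f([(231,154)]),.032)[0][:2]
n=onplane(c,f([(177,150),(285,151),(193,199),(272,199)]),.0405)[:,:2]
print(b,"stud",a(s-b),"pin",a(pin-b),np.linalg.norm(pin-b),"notch",a(n[:2].mean(0)-b),a(n[2:].mean(0)-b))
e=onplane(c,f([(177,22),(338,28)]),.008).mean(0)[:2];print("ear",a(e-b))
E
```

```text
[0.56645517 0.07084238] stud 71.6 pin 164.4 0.06074670459258964 notch 162.1 162.5
ear 163.1
```

```bash
python3 -m handwheel '[[[-1,0.1,0.02,0,0,0,-1],[-1,0.1,0.02,0,0,0,-1],[-1,-0.6,0,0,0,0,0],[-1,-1,0,0,0,0,0],[-1,-1,0,-2,0,0,0],[-1,-1,0,-4.5,0,0,0],[-1,-1,0,-4.5,0,0,0]]]'
python3 - <<'E'
from h import *
from scipy.spatial.transform import Rotation as R
o=status.get_obs();r=R.from_quat(np.roll(o["eef_rot"],-1)).as_matrix()
print("boss in tool cm",r.T@(np.array([.5664,.0711,.0585])-o["eef_pos"])*100)
c=snap("wrist")
big=cv2.resize(c["frame"][10:270,60:300],None,fx=2.3,fy=2.3,interpolation=cv2.INTER_CUBIC);cv2.imwrite("pics/w6.png",cv2.convertScaleAbs(big,alpha=1.6))
E
```

```text
time_s: 6.45
eef_pos: [0.6083, 0.1051, 0.0956]
eef_rot: [0.003, 0.141, 0.99, 0.0]
wrist_force: [0.1, 0.6, -0.6]
opening: 0.002
grasp_force: 0.0
boss in tool cm [ 3.0894181  -4.44236064  3.68402748]
```

View pics/w6.png

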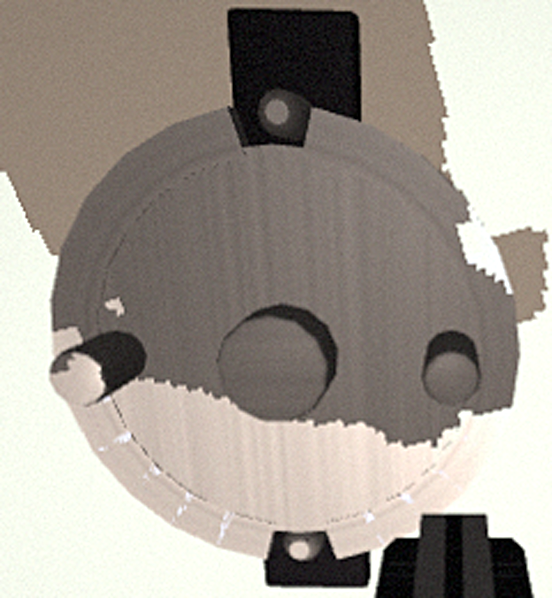

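Both pins sit centred in their notches: far pin (276,110) between 232 and 311, near pin (300,548) between about 272 and 328. Now I'll move over the boss and press.

```bash
python3 -m handwheel '[[[-1,1.5,-2.2,0,0,0,0],[-1,3.1,-4.4,0,0,0,0],[-1,3.1,-4.4,0,0,0,0],[-1,3.1,-4.4,1.5,0,0,0],[-1,3.1,-4.4,2.7,0,0,0],[-1,3.1,-4.4,3.2,0,0,0],[-1,3.1,-4.4,3.4,0,0,0],[-1,3.1,-4.4,3.6,0,0,0],[-1,3.1,-4.4,3.8,0,0,0],[-1,3.1,-4.4,3.8,0,0,0]]]'; python3 -m handwheel '[[[-1,0,0,0.1,0,0,0],[-1,0,0,0.2,0,0,0],[-1,0,0,0.3,0,0,0],[-1,0,0,0.3,0,0,0]]]'
```

```text
time_s: 7.75
eef_pos: [0.5643, 0.0717, 0.0544]
eef_rot: [-0.0, 0.141, 0.99, 0.0]
wrist_force: [-0.6, 0.9, 2.4]
opening: -0.0
grasp_force: 0.5
time_s: 8.25
eef_pos: [0.5644, 0.0716, 0.0518]
eef_rot: [-0.0, 0.141, 0.99, 0.0]
wrist_force: [-3.9, 0.4, 5.8]
opening: 0.001
grasp_force: 3.1
```

```bash
python3 -m handwheel '[[[-1,0,0,0.1,0,0,0],[-1,0,0,0.2,0,0,0],[-1,0,0,0.3,0,0,0],[-1,0,0,0.3,0,0,0]]]'; python3 -m handwheel '[[[-1,0,0,0.15,0,0,0],[-1,0,0,0.3,0,0,0],[-1,0,0,0.3,0,0,0]]]'
```

```text
time_s: 8.75
eef_pos: [0.5644, 0.0716, 0.05]
eef_rot: [-0.0, 0.141, 0.99, -0.0]
wrist_force: [-7.6, 0.9, 16.2]
opening: 0.003
grasp_force: 8.2
time_s: 9.12
eef_pos: [0.5645, 0.0717, 0.0498]
eef_rot: [-0.0, 0.141, 0.99, -0.0]
wrist_force: [-19.4, 0.2, 40.2]
opening: 0.001
grasp_force: 20.3
```

It has reached the hard stop at z≈0.050, which is the home height. I'll release straight up and check.

```bash
python3 -m handwheel '[[[-1,0,0,-0.6,0,0,0],[-1,0,0,-1.5,0,0,0],[-1,0,0,-5,0,0,0],[-1,0,0,-10,0,0,0],[-1,-2,0,-15,0,0,0],[-1,-4,0,-15,0,0,0],[-1,-4,0,-15,0,0,0]]]'
python3 - <<'E'
from h import *
c=snap("wrist");P=cloud(c);C=np.array([.5662,.0713]);rr=np.linalg.norm(P[...,:2]-C,axis=2)
ok=c["depth"]>0
print("boss z",np.median(P[ok&(rr<.01)][:,2]))
for k in range(0,360,45):
    d=C+.055*np.array([np.cos(np.radians(k)),np.sin(np.radians(k))]);m=ok&(np.linalg.norm(P[...,:2]-d,axis=2)<.005)
    print(k,m.sum(),np.median(P[m][:,2]).round(4) if m.any() else None)
cv2.imwrite("pics/w7.png",cv2.convertScaleAbs(cv2.resize(c["frame"],(800,600)),alpha=1.4))
E
```

```text
time_s: 10.0
eef_pos: [0.6037, 0.0597, 0.1956]
eef_rot: [0.001, 0.142, 0.99, -0.0]
wrist_force: [-0.4, 0.0, 0.4]
opening: -0.0
grasp_force: 0.0
boss z 0.05120776731597654
0 79 0.0332
45 1940 0.2751
90 94 0.0329
135 109 0.0332
180 108 0.0331
225 100 0.0329
270 86 0.0332
315 435 0.2544
```

View pics/w7.png

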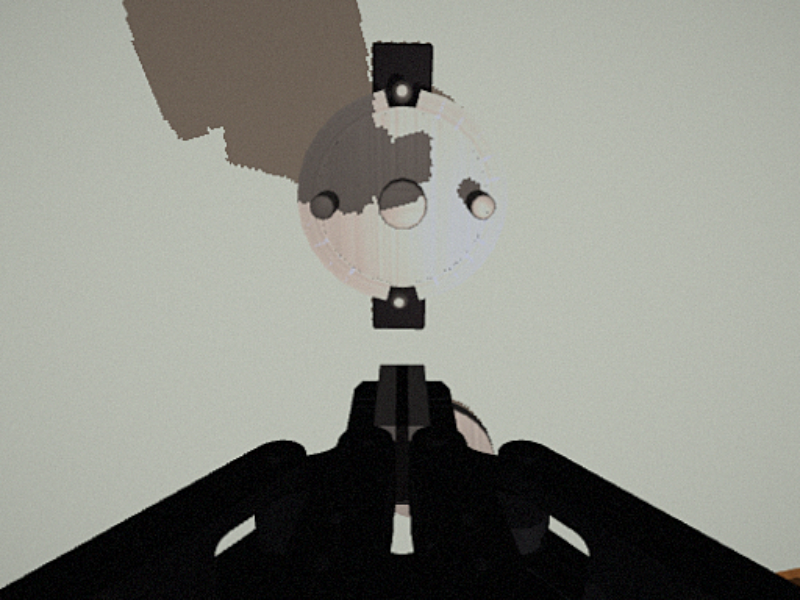

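Both pins stand in their notches, at (402,90) and (399,301). The disc is level at about 0.033 m and the robot is clear, so I'm handing in.

```bash
python3 -c "
from bench import ctrl;print(ctrl.hand_in())"
```

```text
the job is handed in; nothing more can be done
None
```

I turned the plate about 51° by one stud until both notches met the pins, pressed it down to its hard stop and let go; it sits level and home with the arm clear at 10 s, and the job is handed in (no verdict was shown).

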